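Unlock a sprung sample clamp and hold it open at the size marker

TASK

Open the sample clamp for me: pull the snapped-in lock bar straight up out of the clamp and put it down in the white tray, then pull the clamp's sprung slide out by its post until the slide's pointer is at the middle of the little grey size marker, and keep holding it there so I can load the next sample. Finish while still holding the slide at the marker, since it springs shut if let go. Leave the size marker where it is set, and do not disturb the beakers, jars or samples.

Things in the scene. Friction and masses are not known exactly. Their poses are not given: they have to be found in the camera images.
- clamp: Sample clamp fixed to the bench: dark steel base 240 x 180 x 12 mm (its x -130 to +110, y +-90), two rails along x (y 42 to 58 mm each side, tops z = 36), fixed jaw at +x (top z = 40). Origin at bench level, z up. Between the rails a steel slide (78 mm wide, top z = 34, x -30 to +62 when shut) pulls out along the clamp's -x. Detent housings outside the rails at x = -37, top z = 36.
- slide (a joint): Pull-out of the sprung slide, m: 0 = shut, grows as it moves along the clamp's -x, end stop at 0.085. A spring pulls it shut: about 5 N at 0, rising 1.4 N per 10 mm (about 13 N at 60 mm). With the lock bar in, it can move no more than about 4 mm.
- handle (a point): Point on the axis of the slide's upright black post (18 mm diameter, from z = 34 to z = 86 mm), at z = 70 mm. At clamp x = 20 mm minus the pull-out, y = 0. The post can be gripped from above from any side; the pointer arm lies 30 mm behind it (+x), top at z = 42 mm.
- pointer (a point): Tip of the steel pointer that rides with the slide; its arm, 12 mm wide, reaches out over the clamp's +y rail. Tip at clamp x = 50 mm minus the pull-out, y = 82 mm, z = 40 mm. Axes as the clamp's.
- mark (a point): Top middle of the grey plastic size marker, an upright tab 10 mm wide along clamp x, 5 mm thick, top at z = 44 mm, on a ledge outside the +y rail (clamp y = 84 mm). Set anew each job, 20 to 60 mm towards clamp -x from the shut pointer. The slide is at the mark when pointer and mark have the same clamp x, to within the tab's width. It can be shifted along x: leave it. Axes as the clamp's.
- lock_bar: Steel lock bar (90 g), an inverted T: crossbar 112 mm along its y, 10 mm thick (x), 12 mm high; grip tab in its middle 24 mm wide (y), 10 mm thick, z = 12 to 53 mm. Origin at the crossbar's underside centre, z up. Starts in notches across the rails: clamp x = -37 mm, y = 0, z = 20 mm, axes as the clamp's. Spring balls hold its ends: about 10 N straight up frees it; clear after 20 mm.
- tray: Open white plastic tray fixed to the bench, 170 mm along its x, 110 mm along its y, 25 mm high, walls and floor 4 mm. Origin at the centre of its underside. Left or right of the clamp; a fixed stack of sample tiles (126 x 104 x 30 mm) stands on the other side. The lock bar fits lying along the tray's x; it may stand or fall on its side.
- beaker_a: Empty glass beaker, 76 mm diameter, 110 mm high, origin at the centre of its underside. Bystander.
- beaker_b: Empty glass beaker like the other, origin at the centre of its underside. Bystander.
- jar_a: White plastic jar, 42 mm diameter, 70 mm high, origin at the centre of its underside. Bystander.
- jar_b: White plastic jar like the other, origin at the centre of its underside. Bystander.
- sample_block: Speckled sample block 45 x 70 x 25 mm, origin at the centre of its underside. Bystander.
- sample_tile: Blue sample tile 80 x 80 x 8 mm, origin at the centre of its underside. Bystander.
Not all that is in view belongs to the job. Leave any red look-alike of the tray alone.

How it is judged (in metres and radians):
On the way, in this order (a step that is already met when the one before it is completed fails the run):
1. the lock bar is lifted clear of the clamp while the slide is shut (z of lock_bar in the frame of clamp above 0.045 m and value of joint slide below 0.006 m), for 0.1 s.
2. the lock bar lies in the tray, let go (x of lock_bar in the frame of tray between -0.06 and 0.06 m and y of lock_bar in the frame of tray between -0.045 and 0.045 m and z of lock_bar in the frame of tray between -0.002 and 0.02 m and contact force between lock_bar and the fingers below 0.1 N and linear speed of lock_bar below 0.03 m/s), for 0.2 s.
At the end, for the whole second after the job is handed in: The gripper still holds the slide, steady, with its pointer within 5 mm of the marker's middle (within the marker's width) along the clamp, at least 2 N between fingers and slide; the lock bar rests released in the tray (all of step 2 and x of pointer in the frame of mark between -0.005 and 0.005 m and velocity of joint slide between -0.01 and 0.01 m/s and contact force between slide and the fingers above 2 N); the arm keeps its last pose, push and grip.
It fails at once if the size marker is shifted by more than 4 mm (distance of mark from where it was at the start of the episode above 0.004 m).
It fails at once if a beaker, jar or sample is moved by more than 30 mm (distance of any of beaker_a, beaker_b, jar_a, jar_b, sample_block, sample_tile from where it was at the start of the episode above 0.03 m).
It also fails if it takes over 64 s, if anything falls off the work surface, if the arm or the gripper's body presses on something with over 40 N, if the wrist force passes 120 N, or if a joint passes its speed limit or range.

ROBOT

A 7-joint arm with a two-finger parallel gripper is mounted at the origin on the work surface. World frame = base frame: x ahead of the robot, y to its left, z up, the work surface at z = 0. Lengths are in mm, angles in rad, forces in N, time in s.
With the tool pointing down it reaches from about 425 to 875 mm from the base axis. Payload 8.4 kg.
Tool frame: the origin (TCP) lies at the very end of the fingers, on their centre line; the grasp point (between the pads) lies 19 mm behind it (ctrl.grip_depth is the distance from the TCP to the grasp point, in mm); z points along the fingers, y is the line along which they close (so a half turn about z gives the same grasp; the last joint's range is limited). The gripper opens to 87 mm and grips with 3 to 60 N. Pads are 19 mm wide; open, the fingers measure 117 mm over their backs; the gripper's body (75 mm by 190 mm) begins 51 mm behind the grasp point.
Start: joints at [1.173, 0.333, 0.04, 1.465, -0.013, 1.343, -0.059], TCP at [191.32, -621.176, 222.546] pointing down, gripper open.
Joint ranges: [-2.58, 2.58], [-0.38, 2.09], [-1.3, 1.39], [0.25, 2.4], [-1.5, 4.64], [0.08, 2.09], [-2.65, 2.65]. Speed limits (rad/s): [2.22, 2.22, 2.79, 2.79, 3.14, 3.14, 3.14].

INTERFACE

Orientations are given as [roll, pitch, yaw] about the fixed x, y, z axes, in that order (R = Rz(yaw) Ry(pitch) Rx(roll)).
In Python, from cell import telemetry, optics, ctrl gives the robot as it stands.
- The arm moves only by the tool send_rows, never from a script. Its argument "steps" is a list of rows, each a list of 4 numbers: the shift along the tool's x, y, z in mm, then the turn about the tool's z in rad. In form: [[tx, ty, tz, twist], ...]. A call has 1 to 12 rows; each row is the pose to reach, as a shift and turn from the pose commanded when the call began, along the tool's axes at that moment; what a row does not reach only later rows make up. A row lasts 1/12 s, in which the tool goes at most 41.7 mm and 7.16 degrees, less where a joint would pass 70% of its speed; a pose out of reach is approached as far as the arm can. A call with a gripper value outside its range is refused whole. "grip" is the finger opening in mm, from 0 to 87, set as the call begins (left out, the last holds). The fingers move at their own pace and stop on an object; the grip force is fixed at half the most. Time passes only in rows, so rows that repeat a pose let the fingers close. It gives the time, the measured TCP pose, the force, the opening and the grip force at its end, in the units of the state.
- telemetry.sense(): the state, without advancing time (a new reading comes with each control period).
- optics.capture(name): name is "scene" or "top"; returns the picture (420x560x3 uint8, red, green, blue); there is no depth.
- optics.calibration(name): a dict with "camera_matrix" (3x3 intrinsics, pixels), "k1" (the pictures are not rectified: a ray, as slopes to the right and down, at radius r is drawn at 1 + k1 r^2 times it, then the intrinsics apply), "position" and "attitude" of the camera in the world. Camera axes: x right, y up, looking along -z (the intrinsics and any distortion apply to the point x, -y, -z); pixel columns grow to the right and rows downward; lengths in mm; the calibration is good to about 2 mm. A picture is of the moment at which its call begins. calibration takes no time and is no camera call.
- ctrl.finish_job(): hands the job in; it is judged then, once.
The state is a dict: "t": time; "joint_pos": joint angles; "dq": joint speeds; "joint_efforts": joint torques, N m; "position": TCP position; "eef_rot": TCP orientation; "wrist_force": force on the tool from outside, world axes, zero at the start; "moment": the same for the moment, N m; "gripper_width": finger opening in mm; "grasp_force": force on a finger pad.
Only numpy, scipy, OpenCV 4.12 (cv2) and the standard library are available. Lean on these libraries where they do the work, as an engineer would, in place of code of your own. Each camera call takes 0.05 s, during which the arm holds its last target. There are 200 camera calls.

## Working session

There is one attempt and no reset: what is moved stays moved. The work goes in short steps, Python scripts to look and compute and a tool call to move; the robot and the scene stay as the last step left them, time stands still between calls to the robot, and variables do not carry over. Pictures are saved under pics/ and viewed, at most 10 in all, crops included, and the job is handed in when it is done.

Besides the shell and the picture viewer there is one more tool, called after "Emit:" by a JSON object that holds its "method" and its "body", one argument or row to a line. send_rows: Moves the arm, as the interface text tells. Its arguments: {"type":"object","properties":{"steps":{"type":"array","items":{"type":"array","items":{"type":"number"}}},"grip":{"type":"number"}},"required":["steps"]}

```bash
mkdir -p pics; python3 - <<'E'
from cell import telemetry, optics, ctrl
import cv2
for n in("scene","top"):
    cv2.imwrite(f"pics/{n}0.png",optics.capture(n)[:,:,::-1]); print(optics.calibration(n))
s=telemetry.sense();print(s["position"],s["eef_rot"],s["t"],s["gripper_width"],ctrl.grip_depth)
E
```

```text
{'camera_matrix': array([[422.98822265,   0.        , 279.76983582],
       [  0.        , 422.98822265, 208.97325063],
       [  0.        ,   0.        ,   1.        ]]), 'k1': -0.1104714999954645, 'position': array([1124.67385029,  580.67519198,  882.21009521]), 'attitude': array([0.78154384, 0.02106513, 2.29085748])}
{'camera_matrix': array([[535.03796869,   0.        , 281.10691878],
       [  0.        , 535.03796869, 213.50858609],
       [  0.        ,   0.        ,   1.        ]]), 'k1': -0.07052996444269084, 'position': array([ 341.91936256,   14.75152415, 1382.44043925]), 'attitude': array([ 0.14567827,  0.01832755, -1.55921062])}
[ 191.21765617 -620.82386217  221.79343221] [-3.14023472e+00  1.01048009e-04  2.98780181e-01] 0.1 86.96845180741211 18.700000000000003
```

View pics/scene0.png

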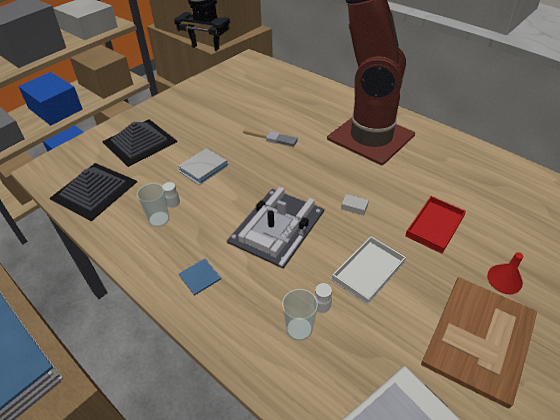

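View pics/top0.png

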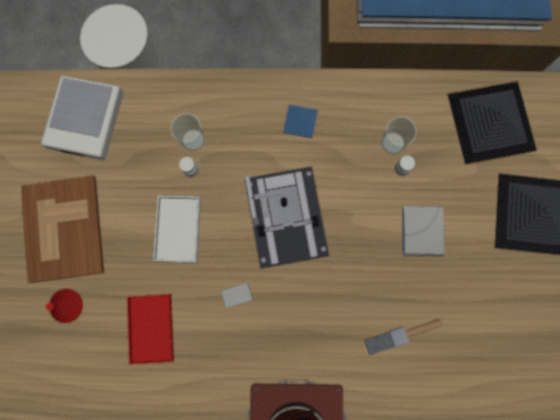

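The scene picture shows the clamp at about (276,227) and the white tray at (370,268). In the top picture the clamp is at (287,218) and the tray at (177,229). The clamp's -x runs towards the robot. Next I'll zoom in on the clamp.

```bash
cat > h.py <<'E'
import numpy as np, cv2
from scipy.spatial.transform import Rotation as R
from cell import telemetry, optics, ctrl
def cal(n):
    c=optics.calibration(n); return c["camera_matrix"],np.array([c["k1"],0,0,0.]),c["position"],R.from_euler("xyz",c["attitude"]).as_matrix()
def proj(n,P):
    K,k,p,A=cal(n); q=(np.atleast_2d(P)-p)@A; x=q[:,0]/-q[:,2]; y=-q[:,1]/-q[:,2]; d=1+k[0]*(x*x+y*y)
    return np.c_[K[0,0]*x*d+K[0,2],K[1,1]*y*d+K[1,2]]
def cast(n,uv,z):
    K,k,p,A=cal(n); u=cv2.undistortPoints(np.float64(uv).reshape(-1,1,2),K,k)[:,0]
    r=np.c_[u[:,0],-u[:,1],-np.ones(len(u))]@A.T
    return p+r*((z-p[2])/r[:,2])[:,None]
E
python3 - <<'E'
from h import *
a=cv2.imread("pics/top0.png"); b=cv2.imread("pics/scene0.png")
c1=cv2.resize(a[160:275,235:340],None,fx=5,fy=5,interpolation=cv2.INTER_CUBIC)
cv2.imwrite("pics/c1.png",c1)
cv2.imwrite("pics/c2.png",cv2.resize(b[180:275,220:335],None,fx=6,fy=6,interpolation=cv2.INTER_CUBIC))
# tray
hsv=cv2.cvtColor(a,cv2.COLOR_BGR2HSV)
m=((hsv[...,1]<40)&(hsv[...,2]>140)).astype(np.uint8); m[:,:140]=0;m[:,215:]=0;m[:185]=0;m[275:]=0
r=cv2.minAreaRect(cv2.findNonZero(m)); print("tray",r); P=cast("top",cv2.boxPoints(r),25); print(P.round(1),P.mean(0), np.linalg.norm(P-np.roll(P,1,0),axis=1))
E
```

```text
tray ((175.84136962890625, 228.19654846191406), (42.57346725463867, 66.06227111816406), 3.3664612770080566)
[[418.  368.8  25. ]
 [589.3 366.5  25. ]
 [583.5 254.9  25. ]
 [413.1 259.2  25. ]] [500.96995646 312.37116887  25.        ] [109.75084589 171.25348499 111.68758117 170.44863267]
```

View pics/c1.png

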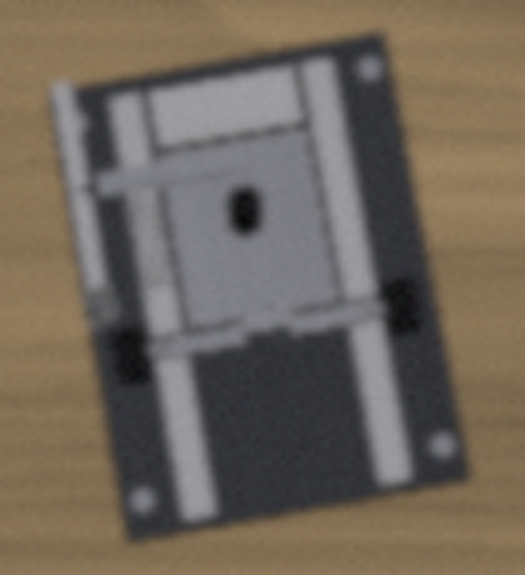

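View pics/c2.png

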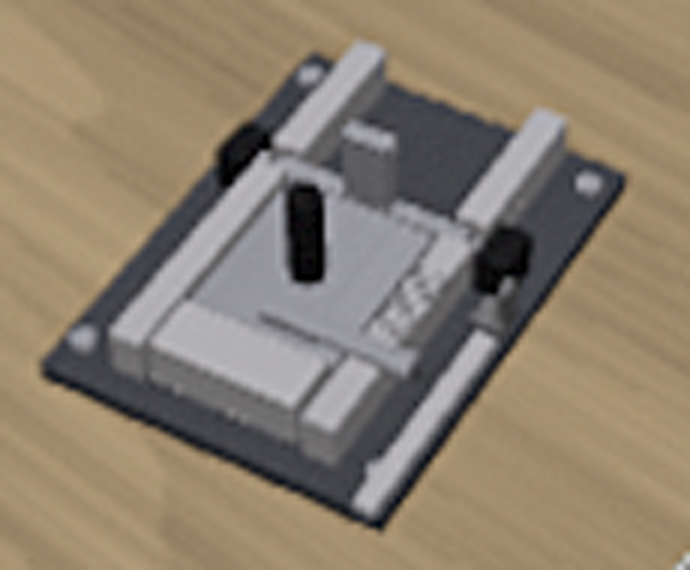

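The top crop shows these pixel positions:
- base corners: (382,35), (468,478), (128,540)
- post: about (245,205)
- marker tab: (103,303)

The scene crop shows:
- base corners: (45,372), (380,528), (625,180), (318,55)
- marker: about (497,290)

I'll fit the clamp pose to both views.

```bash
cat > fit.py <<'E'
from h import *
from scipy.optimize import least_squares
T=lambda p:(np.array(p,float)+.5)/5-.5+[235,160]
S=lambda p:(np.array(p,float)+.5)/6-.5+[220,180]
tp=T([(382,35),(468,478),(128,540)]); tc=[(110,-90),(-130,-90),(-130,90)]
sp=S([(45,372),(380,528),(625,180),(318,55)]); sc=[(110,-90),(110,90),(-130,90),(-130,-90)]
W=np.r_[cast("top",tp,12),cast("scene",sp,12)][:,:2]; C=np.array(tc+sc,float)
f=lambda x:(C@np.array([[np.cos(x[2]),np.sin(x[2])],[-np.sin(x[2]),np.cos(x[2])]])+x[:2]-W).ravel()
r=least_squares(f,[500,0,0]); X=r.x
def toc(P): 
    d=P[:,:2]-X[:2]; c,s=np.cos(X[2]),np.sin(X[2]); return np.c_[d@[c,s],d@[-s,c],P[:,2]]
def tow(P):
    P=np.atleast_2d(np.float64(P));c,s=np.cos(X[2]),np.sin(X[2]); return np.c_[P[:,:2]@[[c,s],[-s,c]]+X[:2],P[:,2]]
E
python3 - <<'E'
from fit import *
print(X,f(X).reshape(-1,2).round(1))
print("mark",toc(cast("top",T([(103,303),(103,290)]),44)),toc(cast("scene",S([(497,283)]),44)))
print("pointer top",toc(cast("top",T([(97,185)]),40)),toc(cast("scene",S([(408,365)]),40)))
a=cv2.imread("pics/top0.png");b=cv2.imread("pics/scene0.png")
H=[("post",[20,0,86]),("bar",[-37,0,73]),("tip",[50,82,40]),("barend",[-37,56,32]),("m",[5,84,44]),("m2",[-5,84,44])]
i=lambda uv,o,s:((uv-o+.5)*s-.5).round(0)
for n,p in H: print(n,i(proj("top",tow(p)),[235,160],5),i(proj("scene",tow(p)),[220,180],6))
print(tow([[-37,0,20],[20,0,70]]))
cv2.imwrite("pics/m.png",np.hstack([cv2.resize(a[210:238,240:275],None,fx=11,fy=11,interpolation=cv2.INTER_CUBIC),cv2.resize(b[210:238,282:317],None,fx=11,fy=11,interpolation=cv2.INTER_CUBIC)]))
E
```

```text
[5.47628507e+02 3.37117710e+01 1.88817042e-01] [[ 4.8  0.7]
 [ 0.8  0.5]
 [ 0.5  3.7]
 [-0.3 -4.2]
 [-2.   0.3]
 [-4.5  1.4]
 [ 0.5 -2.4]]
mark [[-13.06221111  76.93969736  44.        ]
 [ -6.52503834  75.81578194  44.        ]] [[-10.71282127  79.14469764  44.        ]]
pointer top [[47.92713066 69.84193519 40.        ]] [[47.5480147  66.61453184 40.        ]]
post [[240. 198.]] [[306. 198.]]
bar [[261. 315.]] [[372. 140.]]
tip [[ 73. 185.]] [[436. 382.]]
barend [[153. 345.]] [[479. 245.]]
m [[ 83. 271.]] [[490. 310.]]
m2 [[ 87. 290.]] [[501. 295.]]
[[511.286109    26.76697852  20.        ]
 [567.27304573  37.46571284  70.        ]]
```

View pics/m.png

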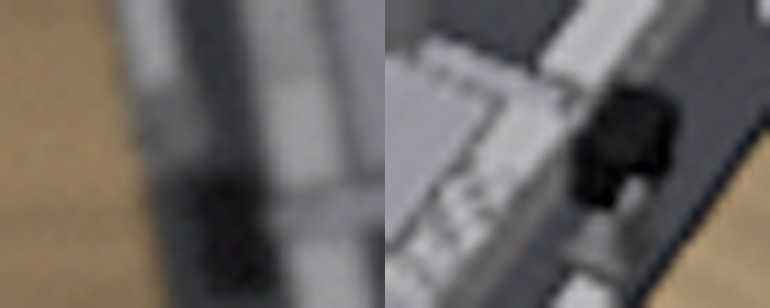

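The marker tab shows at about (178,125) in the top half of this crop and (620,215) in the scene half, but it's blurry. I'll overlay the fitted clamp points to check the pose.

```bash
cat > ov.py <<'E'
from fit import *
import sys
def overlay(a,b,out,mk=-10):
    box=lambda x0,x1,y0,y1,z:[(x0,y0,z),(x1,y0,z),(x1,y1,z),(x0,y1,z)]
    polys=[(box(-130,110,-90,90,12),(0,255,255)),(box(-42,-32,-12,12,73),(0,0,255)),(box(-42,-32,-56,56,32),(0,0,255)),(box(-30,62,-39,39,34),(0,255,0)),(box(mk-5,mk+5,81.5,86.5,44),(255,0,255)),(box(11,29,-9,9,86),(255,0,0))]
    ims=[]
    for n,im,o,(w,h),s in (("top",a,(238,162),(100,112),4),("scene",b,(222,182),(100,112),4)):
        c=cv2.resize(im[o[1]:o[1]+h,o[0]:o[0]+w],None,fx=s,fy=s,interpolation=cv2.INTER_CUBIC)
        for P,col in polys:
            uv=(proj(n,tow(P))-o+.5)*s-.5
            cv2.polylines(c,[uv.round().astype(np.int32)],True,col,1)
        ims.append(c)
    cv2.imwrite(out,np.hstack(ims))
E
python3 - <<'E'
from ov import *
overlay(cv2.imread("pics/top0.png"),cv2.imread("pics/scene0.png"),"pics/o1.png")
E
```

```text
(no output)
```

View pics/o1.png

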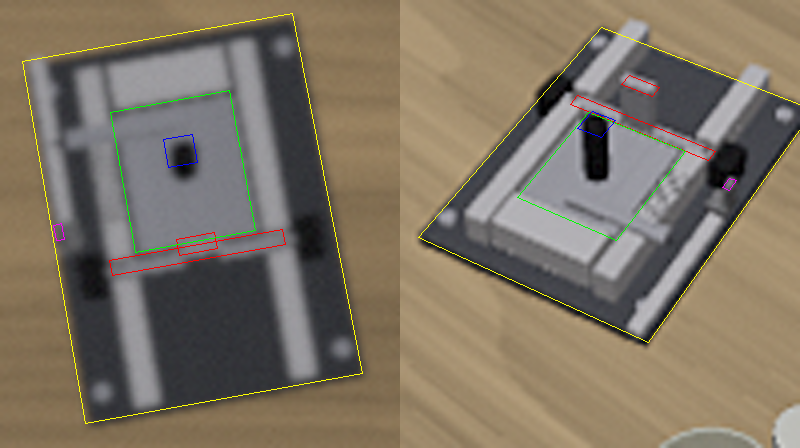

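The overlay fits within about 3 mm, with the top view biased about 3 mm in y. Bar tab is near (510.5, 25). Next I'll plan the approach.

```bash
cat > d.py <<'E'
from h import *
def delta(t,yaw=None):
    s=telemetry.sense(); A=R.from_euler("xyz",s["eef_rot"]).as_matrix()
    y0=s["eef_rot"][2]; yaw=y0 if yaw is None else yaw
    print("t",round(s["t"],2),"pos",s["position"].round(1),"rpy",s["eef_rot"].round(3),"->",(A.T@(np.array(t)-s["position"])).round(1),"twist",round(-((yaw-y0+np.pi)%(2*np.pi)-np.pi),3))
E
python3 -c "
from d import *
delta([510.5,25,180],1.7596)"
```

```text
t 0.1 pos [ 191.2 -620.8  221.8] rpy [-3.14   0.     0.299] -> [ 495.2 -523.2   42.5] twist -1.461
```

Emit:
{"method": "send_rows", "body": {
  "grip": 50,
  "steps": [
    [30,-32,0,-0.1],
    [60,-64,0,-0.2],
    [90,-95,5,-0.32],
    [120,-127,10,-0.44],
    [150,-158,15,-0.56],
    [180,-190,20,-0.68],
    [210,-222,25,-0.8],
    [240,-254,30,-0.92],
    [270,-286,35,-1.04],
    [300,-317,40,-1.16],
    [330,-349,42,-1.28],
    [360,-380,42,-1.4]
  ]
}}

```text
t: 1.1
position: [411.9, -173.0, 180.7]
eef_rot: [-3.141, -0.0, 1.704]
wrist_force: [1.0, -1.2, -0.6]
gripper_width: 50.0
grasp_force: 0.0
```

```bash
python3 -c "
from d import *
delta([510.5,25,180],1.7596)"
```

```text
t 1.1 pos [ 411.9 -173.   180.7] rpy [-3.141 -0.     1.704] -> [183.1 124.1   0.6] twist -0.055
```

Emit:
{"method": "send_rows", "body": {
  "steps": [
    [30,20,0,-0.02],
    [60,40,0,-0.05],
    [90,60,0,-0.055],
    [120,80,0,-0.055],
    [145,98,0,-0.055],
    [165,112,0,-0.055],
    [178,121,0,-0.055],
    [183.1,124.1,0,-0.055],
    [183.1,124.1,0,-0.055],
    [183.1,124.1,0,-0.055]
  ]
}}

```text
t: 1.93
position: [511.2, 21.6, 180.8]
eef_rot: [-3.141, 0.0, 1.754]
wrist_force: [0.1, 0.3, 1.1]
gripper_width: 49.8
grasp_force: 0.0
```

```bash
python3 - <<'E'
from ov import *
from d import delta
delta([510.5,25,100],1.7596)
a=optics.capture("top")[:,:,::-1];b=optics.capture("scene")[:,:,::-1]
p=telemetry.sense()["position"]; 
overlay(a,b,"pics/o2.png")
im=cv2.imread("pics/o2.png")
for n,o,dx in(("top",(238,162),0),("scene",(222,182),400)):
    for q in proj(n,[p]): cv2.circle(im,tuple(int(v) for v in ((q-o+.5)*4-.5+[dx,0])),3,(255,255,0),1)
cv2.imwrite("pics/o2.png",im)
E
```

```text
t 1.93 pos [511.2  21.6 180.8] rpy [-3.141  0.     1.754] -> [ 3.5 -0.  80.8] twist -0.006
```

View pics/o2.png

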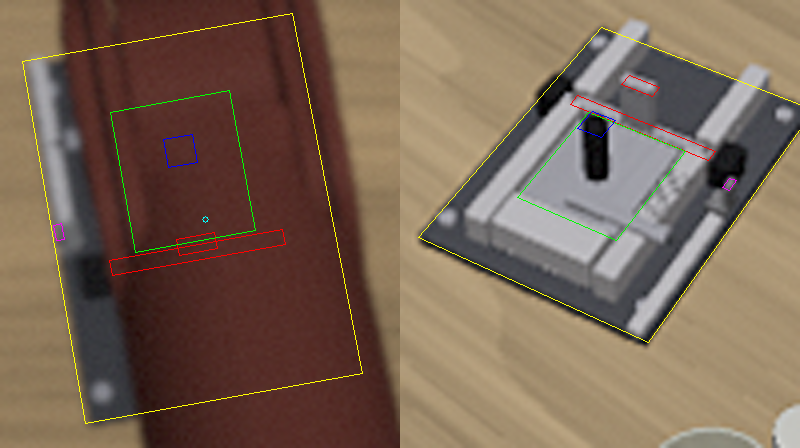

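The arm hides the clamp in the top view, and the gripper isn't in the scene crop yet. I'll go down to just above the tab and check again.

Emit:
{"method": "send_rows", "body": {
  "steps": [
    [3.5,0,25,-0.006],
    [3.5,0,50,-0.006],
    [3.5,0,75,-0.006],
    [3.5,0,98,-0.006],
    [3.5,0,98,-0.006],
    [3.5,0,98,-0.006]
  ]
}}

```text
t: 2.53
position: [510.1, 24.9, 82.9]
eef_rot: [-3.139, -0.0, 1.758]
wrist_force: [0.2, -0.7, 0.6]
gripper_width: 49.8
grasp_force: 0.0
```

```bash
python3 - <<'E'
from h import *
from d import delta
delta([510.5,25,44],1.7596)
b=optics.capture("scene")[:,:,::-1].copy(); p=telemetry.sense()["position"]
c=cv2.resize(b[160:260,225:345],None,fx=5,fy=5,interpolation=cv2.INTER_CUBIC)
q=(proj("scene",[p])[0]-[225,160]+.5)*5-.5; print(q)
cv2.circle(c,tuple(int(v) for v in q),3,(255,255,0),1); cv2.imwrite("pics/g1.png",c)
E
```

```text
t 2.53 pos [510.1  24.9  82.9] rpy [-3.139 -0.     1.758] -> [ 0.1  0.5 38.9] twist -0.001
[282.74942653 200.69825182]
```

View pics/g1.png

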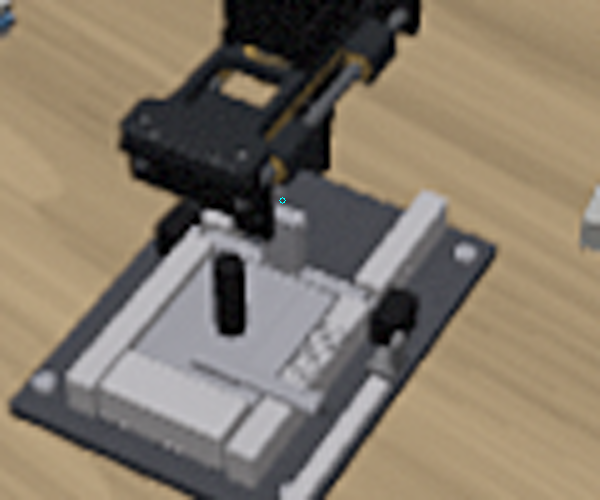

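The TCP mark at (283,201) sits directly over the tab top at about (285,211), so it's aligned. I'll descend and grip.

Emit:
{"method": "send_rows", "body": {
  "steps": [
    [0,0.5,15,0],
    [0,0.5,28,0],
    [0,0.5,39,0],
    [0,0.5,39,0]
  ]
}}

```text
t: 2.92
position: [510.5, 25.6, 42.7]
eef_rot: [-3.139, -0.0, 1.759]
wrist_force: [-0.6, -0.0, -0.1]
gripper_width: 49.9
grasp_force: 0.0
```

Emit:
{"method": "send_rows", "body": {
  "grip": 0,
  "steps": [
    [0,0,0,0],
    [0,0,0,0],
    [0,0,0,0],
    [0,0,0,0],
    [0,0,0,0],
    [0,0,0,0],
    [0,0,0,0],
    [0,0,0,0]
  ]
}}

```text
t: 3.58
position: [511.6, 26.0, 44.3]
eef_rot: [3.141, 0.0, 1.76]
wrist_force: [-0.1, 0.6, 0.4]
gripper_width: 9.9
grasp_force: 30.0
```

Emit:
{"method": "send_rows", "body": {
  "steps": [
    [0,0,-3,0],
    [0,0,-6,0],
    [0,0,-10,0],
    [0,0,-15,0],
    [0,0,-20,0],
    [0,0,-26,0],
    [0,0,-34,0],
    [0,0,-45,0],
    [0,0,-60,0],
    [0,0,-80,0],
    [0,0,-80,0],
    [0,0,-80,0]
  ]
}}

```text
t: 4.58
position: [512.6, 26.0, 125.9]
eef_rot: [3.139, 0.001, 1.76]
wrist_force: [-0.1, -0.9, -1.0]
gripper_width: 9.7
grasp_force: 30.0
```

```bash
python3 - <<'E'
from h import *
from d import delta
b=optics.capture("scene")[:,:,::-1].copy(); cv2.imwrite("pics/s2.png",b)
hsv=cv2.cvtColor(b,cv2.COLOR_BGR2HSV)
m=((hsv[...,1]<40)&(hsv[...,2]>140)).astype(np.uint8); m[:,:328]=0;m[:,410:]=0;m[:232]=0;m[305:]=0
m=cv2.morphologyEx(m,cv2.MORPH_OPEN,np.ones((3,3)))
h=cv2.convexHull(cv2.findNonZero(m)); ap=cv2.approxPolyDP(h,6,True)[:,0]; P=cast("scene",ap,25); print(ap,P.round(0),P.mean(0))
delta([501,312,125],3.12)
E
```

```text
[[400 261]
 [369 298]
 [328 294]
 [369 242]] [[440. 364.  25.]
 [584. 364.  25.]
 [638. 283.  25.]
 [437. 268.  25.]] [524.87235082 319.73931031  25.        ]
t 4.63 pos [511.8  25.9 124.8] rpy [3.141e+00 1.000e-03 1.760e+00] -> [283.1  43.1  -0.3] twist -1.36
```

View pics/s2.png

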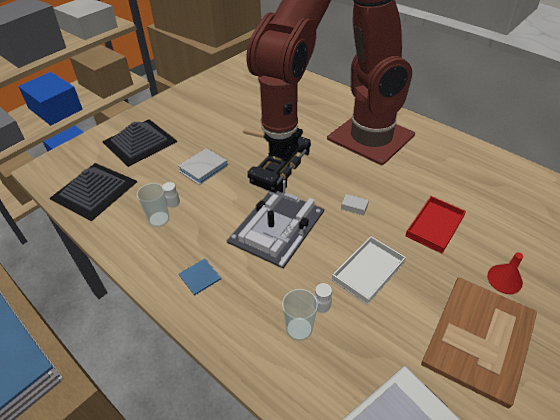

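The bar is lifted out and held; the gripper is above the clamp at about (285,170). The tray is clear, with corners near (369,238), (406,257), (369,300) and (333,268). I'll move over to it.

Emit:
{"method": "send_rows", "body": {
  "steps": [
    [20,3,0,-0.1],
    [45,7,0,-0.22],
    [75,11,0,-0.34],
    [105,16,0,-0.46],
    [135,21,0,-0.58],
    [165,25,0,-0.7],
    [192,29,0,-0.82],
    [217,33,0,-0.94],
    [240,37,0,-1.06],
    [260,40,0,-1.18],
    [275,42,0,-1.3],
    [283,43,0,-1.36]
  ]
}}

```text
t: 5.63
position: [499.4, 314.2, 123.4]
eef_rot: [3.141, -0.002, 3.129]
wrist_force: [0.0, 0.1, -1.0]
gripper_width: 10.0
grasp_force: 30.0
```

```bash
python3 - <<'E'
from d import *
P=cast("scene",[(369,238),(406,257),(369,300),(333,268)],25);print(P.round(),P.mean(0))
delta([501,312,29],3.12)
E
```

```text
[[426. 261.  25.]
 [419. 369.  25.]
 [589. 367.  25.]
 [568. 246.  25.]] [500.27349543 310.74605102  25.        ]
t 5.63 pos [499.4 314.2 123.4] rpy [ 3.141e+00 -2.000e-03  3.129e+00] -> [-1.8 -2.2 94.4] twist 0.009
```

Emit:
{"method": "send_rows", "body": {
  "steps": [
    [-1,-1,20,0],
    [-1,-1,40,0],
    [-1,-1,60,0],
    [-1,-1,75,0],
    [-1,-1,84,0],
    [-1,-1,90,0],
    [-1,-1,93,0],
    [-1,-1,94,0],
    [-1,-1,95,0],
    [-1,-1,95,0]
  ]
}}

```text
t: 6.47
position: [502.0, 311.2, 29.9]
eef_rot: [3.141, 0.001, 3.12]
wrist_force: [0.1, -0.6, -0.8]
gripper_width: 9.8
grasp_force: 30.0
```

Emit:
{"method": "send_rows", "body": {
  "grip": 40,
  "steps": [
    [0,0,0,0],
    [0,0,0,0],
    [0,0,0,0],
    [0,0,0,0],
    [0,0,0,0],
    [0,0,0,0],
    [0,0,0,0],
    [0,0,0,0]
  ]
}}

```text
t: 7.13
position: [501.6, 311.0, 29.2]
eef_rot: [3.142, -0.0, 3.12]
wrist_force: [-0.1, 0.1, -0.1]
gripper_width: 39.2
grasp_force: 0.0
```

Emit:
{"method": "send_rows", "body": {
  "steps": [
    [0,0,-5,0],
    [0,0,-12,0],
    [0,0,-25,0],
    [0,0,-45,0],
    [0,0,-65,0],
    [0,0,-85,0],
    [0,0,-100,0],
    [0,0,-115,0],
    [0,0,-115,0]
  ]
}}

```text
t: 7.88
position: [502.8, 312.3, 148.1]
eef_rot: [3.139, 0.004, 3.12]
wrist_force: [0.4, 1.7, 0.8]
gripper_width: 39.6
grasp_force: 0.0
```

```bash
python3 - <<'E'
from d import *
b=optics.capture("scene")[:,:,::-1].copy()
cv2.imwrite("pics/t1.png",np.hstack([cv2.resize(b[225:315,315:420],None,fx=4,fy=4,interpolation=cv2.INTER_CUBIC),]))
delta([567.3,36.5,145],1.7596)
E
```

```text
t 7.93 pos [502.4 311.7 146.3] rpy [3.14e+00 3.00e-03 3.12e+00] -> [ -70.9 -273.7    1.2] twist 1.36
```

View pics/t1.png

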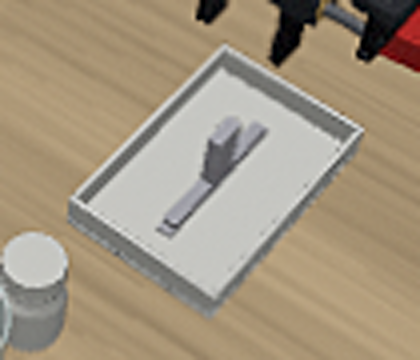

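The bar stands inside the tray, with its crossbar from about (165,230) to (262,130), well within the walls. All ten views are used, so from here I measure numerically. First, the marker's position along the ledge relative to the shut pointer.

```bash
cat > prof.py <<'E'
from fit import *
def avg(n,k=6): return np.mean([optics.capture(n).astype(float) for _ in range(k)],0)
def prof(im,n,xs,ys,z):
    P=np.array([(x,y,z) for y in ys for x in xs]); uv=proj(n,tow(P)).astype(np.float32)
    v=cv2.remap(im.mean(2).astype(np.float32),uv[:,0].reshape(len(ys),-1),uv[:,1].reshape(len(ys),-1),cv2.INTER_CUBIC)
    return v
E
python3 - <<'E'
from prof import *
xs=np.arange(-40,71,3); np.set_printoptions(linewidth=220)
print("x",xs)
for n in("top","scene"):
    im=avg(n); np.save(f"{n}.npy",im)
    for y in(64,68,72,76,80,84,88): print(n,"y",y,prof(im,n,xs,[y],44)[0].astype(int))
E
```

```text
x [-40 -37 -34 -31 -28 -25 -22 -19 -16 -13 -10  -7  -4  -1   2   5   8  11  14  17  20  23  26  29  32  35  38  41  44  47  50  53  56  59  62  65  68]
top y 64 [ 31  27  26  30  44  59  64  62  62  63  64  63  63  63  63  62  63  63  62  62  62  63  62  62  61  64  74 111 140 150 143 116  77  62  62  62  62]
top y 68 [ 25  24  25  29  44  58  67  73  77  73  69  68  66  65  64  64  63  64  66  64  63  63  64  65  65  63  73 104 127 131 127 106  78  66  64  62  62]
top y 72 [ 27  30  28  31  47  67  88 102 103  98  96  98  98  99  98 103 101  99  99 101 105 103 100  99  99 101 101 103  99  98 110 108 101  99 100 101 101]
top y 76 [ 45  44  42  45  56  76  99 110 111 110 111 118 139 157 162 163 160 158 161 163 163 161 160 162 163 161 158 153 136 129 150 157 158 161 162 164 159]
top y 80 [ 62  61  60  59  69  87  99 103 103 105 107 122 151 169 171 172 174 175 174 174 177 176 175 174 174 175 176 174 163 157 169 175 176 174 173 175 176]
top y 84 [ 75  78  76  76  82  96 111 104  96 105 108 116 128 134 136 140 143 140 138 141 145 144 140 139 141 143 144 140 138 138 141 143 141 137 136 140
[... 517 characters left out ...]
33 24 14  9  9  8 31 63 81 75 76 76 76 75 74 77 76 76 76 77 75 75 78 76 73 71 84 77 75 77 76]
scene y 76 [21 30 31 31 30 33 29 17  8  8  9  5  9 51 74 71 72 79 74 76 77 77 77 77 78 77 76 76 77 74 70 61 65 76 77 77 76]
scene y 80 [ 30  15   9  12  17  16  13  -1  42  47  38  -1  39 114 126 122 114 115  92  62  70  67  71  64  69  66  70  67  66  69  62  66  62  71  70  71  69]
scene y 84 [ 78  62  49  30   5   0   2  16  85 129 132 115  90  97 120 124 128 132 101  96 117 130 123 127 126 128 121 116 107 122 137 130 125 113 115 121 120]
scene y 88 [ 80  80  82  77  69  53  46  48  45  66  72  69  62  57  69  85 109 119  93 111 179 201 195 195 194 194 197 191 195 193 197 195 195 194 194 196 194]
```

In the top view the pointer is at x≈47 and the marker's +x edge at about -5.3. In the scene view the pointer is at about 48.1 and the marker's middle at about -11.5. Correcting each view by its pointer offset puts the marker at clamp x≈-8.5, so the pull is about 58.5 mm. Now to the post.

Emit:
{"method": "send_rows", "body": {
  "grip": 50,
  "steps": [
    [-6,-22,0,0.11],
    [-12,-46,0,0.23],
    [-19,-72,0,0.35],
    [-26,-99,0,0.47],
    [-33,-126,0,0.59],
    [-40,-153,0,0.71],
    [-47,-180,0,0.83],
    [-53,-205,0,0.95],
    [-59,-228,0,1.07],
    [-65,-250,0,1.19],
    [-69,-267,0,1.3],
    [-71,-273.7,0,1.36]
  ]
}}

```text
t: 9.53
position: [567.1, 32.3, 144.1]
eef_rot: [-3.141, 0.001, 1.75]
wrist_force: [0.2, -1.6, -0.5]
gripper_width: 50.1
grasp_force: 0.0
```

Emit:
{"method": "send_rows", "body": {
  "steps": [
    [0,0,0,0],
    [0,0,0,0],
    [0,0,0,0],
    [0,0,0,0]
  ]
}}

```text
t: 9.87
position: [566.4, 37.1, 144.3]
eef_rot: [3.142, -0.0, 1.763]
wrist_force: [0.8, -0.5, 0.5]
gripper_width: 49.8
grasp_force: 0.0
```

```bash
python3 -c "
from d import *
delta([567.3,36.5,52],1.7596)"
```

```text
t 9.87 pos [566.4  37.1 144.3] rpy [ 3.142 -0.     1.763] -> [-0.8  0.8 92.3] twist 0.004
```

Emit:
{"method": "send_rows", "body": {
  "steps": [
    [-0.5,0.5,20,0],
    [-0.5,0.5,40,0],
    [-0.5,0.5,60,0],
    [-0.5,0.5,78,0],
    [-0.5,0.5,92,0],
    [-0.5,0.5,92,0],
    [-0.5,0.5,92,0]
  ]
}}

```text
t: 10.45
position: [566.8, 36.0, 52.0]
eef_rot: [-3.141, -0.001, 1.761]
wrist_force: [0.2, 0.3, 0.9]
gripper_width: 50.1
grasp_force: 0.0
```

Emit:
{"method": "send_rows", "body": {
  "grip": 0,
  "steps": [
    [0,0,0,0],
    [0,0,0,0],
    [0,0,0,0],
    [0,0,0,0],
    [0,0,0,0],
    [0,0,0,0],
    [0,0,0,0],
    [0,0,0,0]
  ]
}}

```text
t: 11.12
position: [567.3, 35.3, 52.5]
eef_rot: [3.141, 0.0, 1.76]
wrist_force: [-1.9, 0.1, 3.9]
gripper_width: 17.3
grasp_force: 30.0
```

Emit:
{"method": "send_rows", "body": {
  "steps": [
    [0,-4,0,0],
    [0,-9,0,0],
    [0,-14,0,0],
    [0,-19,0,0],
    [0,-24,0,0],
    [0,-29,0,0],
    [0,-34,0,0],
    [0,-39,0,0],
    [0,-44,0,0],
    [0,-48,0,0],
    [0,-50,0,0],
    [0,-50,0,0]
  ]
}}

```text
t: 12.12
position: [520.0, 26.2, 52.5]
eef_rot: [3.137, -0.0, 1.76]
wrist_force: [10.3, 1.8, -9.0]
gripper_width: 16.9
grasp_force: 30.0
```

```bash
python3 - <<'E'
from prof import *
s=telemetry.sense(); print(toc(np.array([s["position"]])),s["wrist_force"],s["t"])
xs=np.arange(-40,71,3); np.set_printoptions(linewidth=220)
print("x",xs)
for n in("top","scene"):
    im=avg(n); np.save(f"{n}2.npy",im)
    for y in(60,64,68,72,76,80,84): print(n,"y",y,prof(im,n,xs,[y],42)[0].astype(int))
E
```

```text
[[-28.52726824  -2.18508513  52.53918532]] [10.27512314  1.75927341 -9.03372167] 12.1167
x [-40 -37 -34 -31 -28 -25 -22 -19 -16 -13 -10  -7  -4  -1   2   5   8  11  14  17  20  23  26  29  32  35  38  41  44  47  50  53  56  59  62  65  68]
top y 60 [ 69  58  47  53  57  67  72  73  70  68  73  98 126 135 132 112  76  57  54  54  54  55  54  53  53  51  49  49  51  48  49  49  46  47  46  45  44]
top y 64 [ 28  25  23  25  40  53  59  58  57  58  63  94 127 138 136 115  79  61  58  57  57  57  57  57  57  57  57  56  54  55  53  52  53  52  49  48  48]
top y 68 [ 25  24  25  26  38  53  60  67  69  67  69  87 111 123 122 105  75  60  60  59  59  58  59  60  59  57  58  59  59  57  57  57  58  59  57  57  56]
top y 72 [ 25  25  24  29  40  60  80  94  95  91  89  93  92  90  98 103  97  91  92  92  95  97  91  91  92  92  91  90  89  87  92  91  89  89  90  93  92]
top y 76 [ 41  40  37  40  51  69  90 102 103 101 102 105 109 112 132 148 148 147 149 150 152 149 147 149 151 150 145 145 148 151 150 147 145 148 150 151 147]
top y 80 [ 55  55  53  54  61  77  92  95  96  99 100 109 129 14
[... 606 characters left out ...]
9  29  20   8   9  22  42  82 123 134 146 151 113  87  88  88  88  91  90  90  89  91  92  90  90  92  93  90  89  89  92  92  89]
scene y 72 [28 30 28 29 29 32 29 18 15  8  7 14 46 64 58 64 76 72 74 75 75 76 75 76 76 76 75 75 76 76 76 74 77 76 75 76 75]
scene y 76 [23 29 29 29 31 31 20 12  8  5  5 -1 41 79 71 62 77 83 73 77 76 76 76 77 76 76 76 76 76 75 75 75 76 77 75 76 77]
scene y 80 [ 25  13   5  10  11  10  -2  37  83  71  48  23  92 124 120 112 122 109  72  54  69  53  64  61  64  64  61  64  61  67  61  66  61  65  65  59  66]
scene y 84 [ 79  65  57  31   1   1   7  40  99 126 117  98  84  98 114 122 133 121  88 135 155 163 154 151 156 157 149 137 141 158 167 153 147 147 148 162 148]
```

Pulled so far: about 48 mm, with both views putting the pointer at -0.1 in the fit frame. The marker is at -10.3 to -11.5 in the same frame, so about 10.8 mm remains.

Emit:
{"method": "send_rows", "body": {
  "steps": [
    [0,-2,0,0],
    [0,-4,0,0],
    [0,-6,0,0],
    [0,-8,0,0],
    [0,-10,0,0],
    [0,-11,0,0],
    [0,-11,0,0],
    [0,-11,0,0],
    [0,-11,0,0],
    [0,-11,0,0],
    [0,-11,0,0]
  ]
}}

```text
t: 13.63
position: [509.9, 24.3, 52.6]
eef_rot: [3.136, -0.0, 1.76]
wrist_force: [13.3, 1.0, -11.7]
gripper_width: 17.4
grasp_force: 30.0
```

```bash
python3 - <<'E'
from prof import *
s=telemetry.sense(); print(toc(np.array([s["position"]])),s["wrist_force"],s["t"],s["grasp_force"],s["gripper_width"])
xs=np.arange(-28,20,2); np.set_printoptions(linewidth=220)
print("x",xs)
for n in("top","scene"):
    im=avg(n); np.save(f"{n}3.npy",im); o=np.load(f"{n}2.npy")
    for y,z in((60,42),(64,42),(68,42),(76,44),(80,44),(84,44),(86,44)): print(n,"y",y,prof(im,n,xs,[y],z)[0].astype(int)); 
    for y in(80,84,86): print("  before",y,prof(o,n,xs,[y],44)[0].astype(int))
E
```

```text
[[-38.87027251  -2.17307341  52.57088647]] [ 13.32251431   1.03295902 -11.6989041 ] 13.6333 30.01997699495405 17.358632161150425
x [-28 -26 -24 -22 -20 -18 -16 -14 -12 -10  -8  -6  -4  -2   0   2   4   6   8  10  12  14  16  18]
top y 60 [ 54  60  63  66  75  90 110 127 134 131 124 109  87  67  57  53  53  53  55  53  53  53  52  52]
top y 64 [ 38  48  55  60  69  88 114 132 137 139 133 117  93  73  60  57  57  57  57  57  56  57  56  56]
top y 68 [ 39  50  56  61  72  89 106 116 120 124 122 111  90  70  61  59  57  57  57  58  60  60  59  58]
top y 76 [ 51  61  76  91 100 102  97  85  77  81  94 112 129 142 147 150 151 150 148 147 147 150 151 152]
top y 80 [ 63  73  84  91  95  94  92  91  89  91 102 121 140 152 158 159 160 161 161 162 163 161 162 162]
top y 84 [ 76  84  95 103  99  91  90  96  97  99 105 113 120 124 126 127 128 131 132 131 129 128 130 132]
top y 86 [ 92  98 106 112 108 100  98 104 106 108 109 111 111 111 112 113 115 117 116 114 112 110 111 114]
  before 80 [ 62  74  85  93  95  95  96  98 100 100 106 119 131 138 145 153 158 161 162 163 162 162 162 163]
  before 84 
[... 576 characters left out ...]
 56 38 23 36 58 69 67 71 71 76 79 73 73 76]
scene y 80 [ 18  16  12   8  -3  13  42  47  42  42  25  11  48  92 116 125 125 115 113 116 109  92  68  60]
scene y 84 [  2  -2   5   5   6  34  85 120 133 130 120 104  88  90 103 119 122 126 127 131 127 100  85 105]
scene y 86 [ 37  18  12  15  17  22  51  81 101 105 101  92  76  72  79  92 102 113 122 131 122  96  96 140]
  before 80 [ 16  14  15  12  -1  14  43  48  43  38  14  -2  39  95 118 114 108 103 109 118 111  92  68  61]
  before 84 [  4  -4   1   2   6  34  85 120 133 130 122 106  90  92 103 119 121 125 128 133 127 100  85 106]
  before 86 [ 38  18   9  12  16  22  52  81 100 105 101  93  77  72  79  92 102 113 122 132 122  98  97 140]
```

The pointer reads -10.8 and -10.3, and the marker -10.6 and about -11, so they line up well inside the 5 mm limit. The marker hasn't moved and the grip holds at 30 N, so I'm handing in.

```bash
python3 -c "
from cell import ctrl
print(ctrl.finish_job())"
```

```text
the job is handed in; nothing more can be done
None
```

The job is handed in, verdict not shown: the lock bar stands released in the white tray, and the gripper is holding the slide with its pointer within about 1 mm of the marker's middle by camera measurement, with the marker not shifted.

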